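# Load, shut and lock the seasoning drawer

## Task

Stand the spice jar and the salt shaker upright inside the open drawer of the steel drawer unit, then push the drawer fully home until it snaps into its catch. Once it is home, tip the red keeper bar over so that it falls level across the drawer front, and leave the squeeze bottle, the ramekin and the sauce tub where they are.

Things in the scene. Friction and masses are not known exactly. Their poses are not given: they have to be found in the camera images.
- unit: Steel drawer unit fixed to the worktop, 270 wide (y), 185 deep, 167 high. Origin on the worktop under the middle of its front plane; x to the back, away from the robot, y to the left, z up. The drawer opens along -x. The top (underside 155 up, upper face 167) overhangs the front by 35 (to x = -35) over the full width, so near home the drawer is pushed with fingers slanted in beneath it.
- drawer (a joint): Opening of the drawer in m: 0 home, 0.18 fully out. About 1 N of friction; it stays where it is left. From about 0.014 to 0.006 a sprung roller catch resists with some 5 N more; past that the catch pulls it to 0 and holds it.
- drawer_front (a point): Middle of the outer face of the blue drawer front (236 wide, 75 high, 12 thick, no handle, flat white label); 47 above the worktop, at unit x = -(opening), y = 0. Axes as the unit's. The front's upper edge is 85 above the worktop.
- drawer_floor (a point): Centre of the drawer's inner floor (upper face), 18 above the worktop, 90 behind the outer face of the front. Axes as the unit's. Inside: x from -78 to +75, y from -111 to +111; side walls reach 37 above this floor, the front 67. Only the part in front of the overhang is open from above.
- keeper (a joint): Angle in rad of the red keeper bar about its pivot (axis along unit x, at unit x = -14, y = +170, 50 above the worktop, left of the drawer). 0 = parked upright, leaning 0.21 outward (+y) on its stop; grows as it swings to -y; past 0.21 it falls by its weight (1.5 N, hinge free) to 1.78 = level across the drawer front. A drawer not home holds it up.
- keeper_tip (a point): Middle line of the red keeper bar at its free end, 105 from the pivot; the bar is 14 wide and 10 thick (unit x), with a black knob (20 diameter) standing 14 out towards the robot here. When parked it is 153 above the worktop, at unit x = -14, y = +192; nothing of the unit is above it or left of it.
- spice_jar: Round jar with black lid and green label, 45 diameter, 105 high, standing. Origin in the middle of its underside, z up.
- salt_shaker: Round clear shaker with grey top, 44 diameter, 90 high, standing. Origin in the middle of its underside, z up.
- squeeze_bottle: Bystander: red squeeze bottle, 59x68, 214 high. Origin at the middle of its underside.
- ramekin: Bystander: white ramekin, 109 diameter, 48 high. Origin at the middle of its underside.
- sauce_tub: Bystander: small orange tub with a green stick, 58x68, 80 high. Origin at the middle of its underside.
Mind the look-alikes: they are no part of the job. What is shaped like the spice_jar but purple is not meant.

How it is judged:
By the outcome, as a careful person would: the job done as asked, in the order asked, and still so for the second after the job is handed in, with the robot touching nothing.
It also fails if it takes over 72 s, if anything falls off the work surface, if the arm or the gripper's body presses on something with over 40 N, if the wrist force passes 120 N, or if a joint passes its speed limit or range.

## Robot

A 6-joint arm with a two-finger parallel gripper is mounted at the origin on a cart in front of the work surface, level with it; the furniture and walls round the work are solid. World frame = base frame: x ahead of the robot, y to its left, z up, the work surface at z = 0. Lengths are in m, angles in rad, forces in N, time in s.
With the tool pointing down it reaches from about 0.25 to 0.85 m from the base axis. Payload 12.5 kg.
Tool frame: the origin (TCP) lies at the very end of the fingers, on their centre line; the grasp point (between the pads) lies 19 mm behind it; z points along the fingers, y is the direction in which the jaws open and shut (so a half turn about z gives the same grasp; the last joint's range is limited). The gripper opens to 93 mm and grips with 3 to 60 N. Pads are 15 mm wide; open, the fingers measure 128 mm over their backs; the gripper's body (75 mm by 188 mm) begins 65 mm behind the grasp point.
Start: joints at [-0.085, 0.351, 1.652, -0, 1.139, -0.085], TCP at [0.55, 0, 0.219] pointing down, gripper open.
Joint ranges: [-2.75, 2.75], [-0.79, 2.1], [0.01, 2.65], [-1.57, 4.71], [0.07, 3.14], [-2.87, 2.87]. Speed limits (rad/s): [2.22, 2.22, 2.79, 3.14, 3.14, 3.14].

## Interface

Orientations are given as a rotation vector (axis times angle).
In Python, from station import ctrl gives the robot as it stands.
- The arm moves only by the tool send_rows, never from a script. Its argument "moves" is one flat list of numbers, 6 for each row, row after row: the shift along the tool's x, y, z in cm, then the turn, a rotation vector about the tool's x, y, z in degrees. In form: [x, y, z, rx, ry, rz, x, y, z, rx, ry, rz, ...]. A call has 1 to 5 rows; each row is the pose to reach, as a shift and turn from the pose commanded when the call began, along the tool's axes at that moment; what a row does not reach only later rows make up. A row lasts 1/12 s, in which the tool goes at most 41.7 mm and 7.16 degrees, less where a joint would pass 70% of its speed; a pose out of reach is approached as far as the arm can. A call with a gripper value outside its range is refused whole. "hand" is the closure, from -1 (fully open) to 1 (shut), set as the call begins (left out, the last holds). The fingers move at their own pace and stop on an object; "force" is the grip in N (left out, the last holds). Time passes only in rows, so rows that repeat a pose let the fingers close. It gives the time, the measured TCP pose, the force and the opening at its end, in the units of the state.
- ctrl.observe(): the state, without advancing time (a new reading comes with each control period).
- ctrl.read_camera(name): name is "scene" or "side" or "wrist"; returns a dict with "image" (480x640x3 uint8, blue, green, red), "z_map" (480x640 float32, m along the optical axis (not along the pixel's ray), 0 where there is no reading), "mtx" (3x3 intrinsics, pixels), "dist" ([k1, k2, p1, p2, k3] as OpenCV has them; the pictures are not rectified), "rvec" (rotation vector, rad) and "tvec" (3), from world to camera coordinates, as OpenCV has them; the wrist camera has in their place "mount" (4x4, takes a point from camera to tool coordinates, whose origin is the TCP and whose axes are the flange's). Camera axes: x right, y down, z forward; pixel columns grow to the right and rows downward; lengths in m; the calibration is good to about 2 mm. A picture is of the moment at which its call begins: read the wrist's pose just before it.
- ctrl.sign_off(): hands the job in, once; it reports no verdict.
The state is a dict: "clock": time; "joints": joint angles; "qd": joint speeds; "effort": joint torques, N m; "eef_pos": TCP position; "tcp_rot": TCP orientation; "ft_force": force on the tool from outside, world axes, zero at the start; "ft_torque": the same for the moment, N m; "gripper_width": opening from 0.0 (shut) to 1.0 (fully open).
Only numpy, scipy, OpenCV 4.12 (cv2) and the standard library are available. Lean on these libraries where they do the work, as an engineer would, in place of code of your own. Each camera call takes 0.05 s, during which the arm holds its last target. There are 200 camera calls.

## Working session

There is one attempt and no reset: what is moved stays moved. The work goes in short steps, Python scripts to look and compute and a tool call to move; the robot and the scene stay as the last step left them, time stands still between calls to the robot, and variables do not carry over. Pictures are saved under pics/ and viewed, about 8 in all and at most 12, crops included, and the job is handed in when it is done.

Besides the shell and the picture viewer there is one more tool, called after "Call:" by a JSON object that holds its "name" and its "arguments". send_rows: Moves the arm, as the interface text tells. Its arguments: {"type":"object","properties":{"moves":{"type":"array"},"hand":{"type":"number"},"force":{"type":"number"}},"required":["moves"]}

```bash
ls; mkdir -p pics; cat > h.py <<'E'
import numpy as np,cv2
from station import ctrl
from scipy.spatial.transform import Rotation as R
def cam(n):
    s=ctrl.observe(); c=ctrl.read_camera(n)
    if 'mount' in c:
        T=np.eye(4);T[:3,:3]=R.from_rotvec(s['tcp_rot']).as_matrix();T[:3,3]=s['eef_pos']
        c['M']=T@np.array(c['mount'])
    else:
        E=np.eye(4);E[:3,:3]=cv2.Rodrigues(np.array(c['rvec'],float))[0];E[:3,3]=np.ravel(c['tvec']);c['M']=np.linalg.inv(E)
    return c
def ray(c,uv):
    p=cv2.undistortPoints(np.array(uv,float).reshape(-1,1,2),np.array(c['mtx']),np.array(c['dist'])).reshape(-1,2)
    return np.c_[p,np.ones(len(p))]@c['M'][:3,:3].T
def onplane(c,uv,z):
    d=ray(c,uv);o=c['M'][:3,3];return o+d*((z-o[2])/d[:,2])[:,None]
def cloud(c):
    v,u=np.mgrid[0:480,0:640];uv=np.c_[u.ravel(),v.ravel()]
    return (c['M'][:3,3]+ray(c,uv)*c['z_map'].reshape(-1,1)).reshape(480,640,3)
E
python3 - <<'E'
from h import *
for n in ['scene','side']:
    c=cam(n);cv2.imwrite(f'pics/{n}0.png',c['image']);np.savez(f'{n}0.npz',**c);print(n,c['M'][:3,3],c['M'][:3,2],(c['z_map']>0).mean())
print(ctrl.observe())
E
```

```text
pics
scene [-0.42692594 -0.72861569  0.70972204] [ 0.71938501  0.55054118 -0.42354411] 0.99619140625
side [-0.38047257  0.78401612  0.85143293] [ 0.69072588 -0.50569378 -0.51688641] 0.9958951822916666
{'clock': 0.1, 'joints': array([-8.45903254e-02,  3.51196170e-01,  1.65233974e+00, -9.31193896e-06,
        1.13910299e+00, -8.45927481e-02]), 'qd': array([ 0.00027818,  0.00027729,  0.00035266, -0.00110872,  0.00152006,
       -0.00072218]), 'effort': array([ 6.21537929e-04, -4.98029208e+01, -2.85706007e+01,  6.99262437e-02,
        2.38850416e-02, -7.56712393e-05]), 'eef_pos': array([5.49697033e-01, 5.42298392e-05, 2.18155436e-01]), 'tcp_rot': array([-2.22087272e+00, -2.22088677e+00,  1.06962420e-03]), 'ft_force': array([-0.25589678, -0.39451099,  1.0265507 ]), 'ft_torque': array([ 0.02124756,  0.00128483, -0.00081901]), 'gripper_width': 1.0012373598606512}
```

View pics/scene0.png

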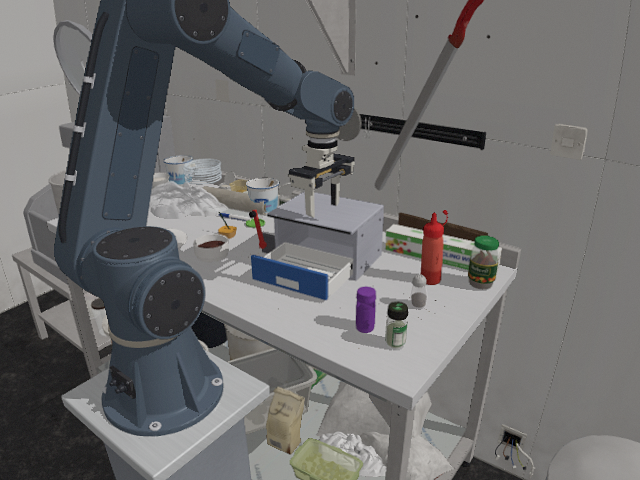

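View pics/side0.png

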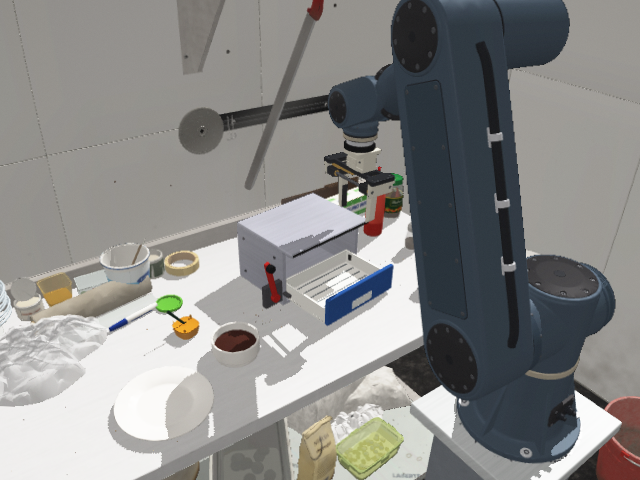

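The scene view shows the spice jar at (397,325), the salt shaker at (419,291), the purple look-alike at (366,310), and the blue front at (290,277). The side view shows the red keeper at (270,282), the ramekin at (236,343) and the orange tub at (186,326).

```bash
python3 - <<'E'
from h import *
for n in ['scene','side']:
    c=dict(np.load(n+'0.npz'));P=cloud(c);im=c['image'];hsv=cv2.cvtColor(im,cv2.COLOR_BGR2HSV)
    H,S,V=[hsv[...,i].astype(int) for i in range(3)]
    z=P[...,2];reg=(P[...,0]>.2)&(P[...,0]<1.1)&(abs(P[...,1])<.8)
    # top of unit
    m=reg&(abs(z-.167)<.006)
    k,l,st,_=cv2.connectedComponentsWithStats(m.astype(np.uint8));i=1+st[1:,4].argmax()
    q=P[l==i];print(n,'top',len(q),np.median(q[:,2]),cv2.minAreaRect((q[:,:2]*1000).astype(np.float32)))
    m=reg&(H>100)&(H<125)&(S>140)&(z>.0)&(z<.1)&(V>60)
    k,l,st,_=cv2.connectedComponentsWithStats(m.astype(np.uint8));i=1+st[1:,4].argmax()
    q=P[l==i];pl=q.mean(0);w=np.linalg.svd(q-pl,full_matrices=False)[2];print('blue',len(q),pl,w[2],w[0],q.min(0),q.max(0))
    r=reg&((H<8)|(H>172))&(S>150)&(z>.02)&(z<.25)
    k,l,st,_=cv2.connectedComponentsWithStats(r.astype(np.uint8))
    for i in range(1,k):
        if st[i,4]>25:q=P[l==i];print('red',st[i],q.mean(0).round(3),q.min(0).round(3),q.max(0).round(3))
    # objects: anything .03-.1 clusters
    m=reg&(z>.012)&(z<.25)
    k,l,st,_=cv2.connectedComponentsWithStats(m.astype(np.uint8))
    for i in range(1,k):
        if st[i,4]>150:
            q=P[l==i];t=np.percentile(q[:,2],97);tq=q[q[:,2]>t-.008];print('obj',st[i],'ztop',t.round(3),'topc',((tq.min(0)+tq.max(0))/2).round(3),(tq.max(0)-tq.min(0)).round(3))
E
```

```text
scene top 2582 0.16804135540350018 ((665.9453735351562, 74.19679260253906), (226.2646026611328, 271.9378356933594), 8.001375198364258)
blue 1629 [0.45310206 0.03892101 0.05617579] [ 0.99006647  0.13957674 -0.01693289] [-0.13944929  0.99019279  0.00849344] [ 0.42953318 -0.07247842  0.01346181] [0.47381182 0.16312109 0.08835283]
red [253 210  13  39 149] [0.553 0.238 0.095] [0.542 0.219 0.043] [0.561 0.256 0.162]
red [ 421  213   26   68 1138] [ 0.718 -0.241  0.11 ] [ 0.701 -0.264  0.02 ] [ 0.931 -0.115  0.21 ]
obj [  155   130   485   177 42870] ztop 0.24 topc [0.738 0.047 0.241] [0.507 1.503 0.018]
obj [167 229  20  19 177] ztop 0.024 topc [0.476 0.559 0.02 ] [0.083 0.149 0.009]
obj [356 287  21  43 767] ztop 0.107 topc [ 0.437 -0.209  0.104] [0.044 0.044 0.011]
obj [385 301  23  47 902] ztop 0.108 topc [ 0.42  -0.299  0.104] [0.047 0.046 0.009]
side top 4430 0.16809901876061134 ((665.7789306640625, 75.22376251220703), (225.90103149414062, 275.2052917480469), 7.746544361114502)
blue 1453 [0.45004702 0.05918146 0.05925478] [-0.99062    -0.13307524  0.03103205] [ 0.13371903 -0.99082392  0.0196768 ] [ 0.43186208 -0.07027923  0.0142872 ] [0.47595229 0.16500444 0.0901166 ]
red [364 195  21  38 381] [ 0.713 -0.226  0.073] [ 0.571 -0.267  0.021] [ 0.755 -0.052  0.164]
red [266 271  14  32 194] [0.552 0.24  0.087] [0.533 0.211 0.042] [0.576 0.258 0.145]
obj [    0   121   407   280 51512] ztop 0.238 topc [0.738 0.101 0.24 ] [0.504 1.295 0.02 ]
obj [405 222   9  27 170] ztop 0.087 topc [ 0.6   -0.256  0.086] [0.015 0.012 0.013]
obj [109 302  49  28 194] ztop 0.019 topc [0.728 0.532 0.016] [0.041 0.133 0.008]
obj [166 310  34  28 493] ztop 0.071 topc [0.617 0.477 0.073] [0.006 0.016 0.019]
obj [ 211  321   49   45 1740] ztop 0.051 topc [0.484 0.381 0.048] [0.11  0.109 0.011]
obj [ 114  366  100   76 3538] ztop 0.023 topc [0.42  0.578 0.02 ] [0.203 0.199 0.011]
```

```bash
cat >> h.py <<'E'
YAW=np.radians(7.85);UX=np.array([np.cos(YAW),np.sin(YAW),0]);UY=np.array([-np.sin(YAW),np.cos(YAW),0]);UO=np.array([.5916,.0645,0])
def U(x,y,z): return UO+UX*x+UY*y+np.array([0,0,z])
def toU(p): d=np.asarray(p)-UO;return np.stack([d@UX,d@UY,d[...,2]],-1)
def plan(p,jaw=None,tilt=0,prev=None):
    """shift(cm)/turn(deg) in tool axes from the present pose (or prev) to TCP p; jaw=world yaw(deg) of tool y; tilt leans fingers to unit +x"""
    if prev is None: s=ctrl.observe();p0=np.array(s['eef_pos']);R0=R.from_rotvec(s['tcp_rot'])
    else: p0,R0=prev
    R1=R0
    if jaw is not None:
        best=None
        for a in (jaw,jaw+180):
            y=np.array([np.cos(np.radians(a)),np.sin(np.radians(a)),0]);z=np.sin(np.radians(tilt))*UX+np.array([0,0,-np.cos(np.radians(tilt))])
            Q=R.from_matrix(np.c_[np.cross(y,z),y,z]);an=(R0.inv()*Q).magnitude()
            if best is None or an<best: best,R1=an,Q
    print('shift cm',(R0.inv().apply(np.asarray(p)-p0)*100).round(2),'turn deg',np.degrees((R0.inv()*R1).as_rotvec()).round(1))
    return np.asarray(p),R1
E
python3 - <<'E'
from h import *
for n in ['scene','side']:
    c=dict(np.load(n+'0.npz'));P=cloud(c);hsv=cv2.cvtColor(c['image'],cv2.COLOR_BGR2HSV)
    m=(P[...,0]>.5)&(P[...,0]<.68)&(P[...,1]<-.15)&(P[...,1]>-.4)&(hsv[...,1]<110)
    for a,b in[(.02,.05),(.05,.075),(.075,.1)]:
        q=P[m&(P[...,2]>a)&(P[...,2]<b)]
        if len(q):print(n,a,len(q),q.min(0).round(3),q.max(0).round(3))
print(U(-.014,.192,.153))
a=plan([.42,-.299,.15],0);plan([.42,-.299,.066],0,prev=a)
E
```

```text
scene 0.02 175 [ 0.576 -0.289  0.02 ] [ 0.61  -0.247  0.05 ]
scene 0.05 133 [ 0.579 -0.286  0.05 ] [ 0.61  -0.249  0.075]
scene 0.075 115 [ 0.579 -0.281  0.075] [ 0.61  -0.25   0.094]
side 0.02 81 [ 0.579 -0.263  0.02 ] [ 0.617 -0.244  0.05 ]
side 0.05 43 [ 0.588 -0.262  0.05 ] [ 0.616 -0.249  0.075]
side 0.075 25 [ 0.589 -0.262  0.076] [ 0.607 -0.25   0.092]
[0.55150781 0.25278865 0.153     ]
shift cm [-29.91 -12.96   6.83] turn deg [-0.1 -0.   0. ]
shift cm [0.  0.  8.4] turn deg [0. 0. 0.]
```

Call:
{"name": "send_rows", "arguments": {"moves": [-3,-1.3,0.7,0,0,0,-6,-2.6,1.4,0,0,0,-9,-3.9,2,0,0,0,-12,-5.2,2.7,0,0,0,-15,-6.5,3.4,0,0,0], "hand": -1, "force": 25}}

```text
clock: 0.52
eef_pos: [0.484, -0.1511, 0.1842]
tcp_rot: [-2.221, -2.222, 0.0]
ft_force: [0.6, -0.2, -0.3]
gripper_width: 0.997
```

Call:
{"name": "send_rows", "arguments": {"moves": [-3,-1.3,0.7,0,0,0,-6,-2.6,1.4,0,0,0,-9,-3.9,2,0,0,0,-12,-5.2,2.7,0,0,0,-15,-6.5,3.4,0,0,0]}}

```text
clock: 0.93
eef_pos: [0.419, -0.3013, 0.1502]
tcp_rot: [-2.221, -2.221, 0.0]
ft_force: [-0.2, -0.2, 0.4]
gripper_width: 0.998
```

```bash
python3 - <<'E'
from h import *
c=cam('wrist');cv2.imwrite('pics/w1.png',c['image']);P=cloud(c);s=ctrl.observe();print(s['clock'],s['eef_pos'])
hsv=cv2.cvtColor(c['image'],cv2.COLOR_BGR2HSV)
m=(abs(P[...,2]-.105)<.006)
k,l,st,_=cv2.connectedComponentsWithStats(m.astype(np.uint8))
for i in range(1,k):
    if st[i,4]>300:q=P[l==i];print(st[i],cv2.minEnclosingCircle((q[:,:2]*1000).astype(np.float32)),hsv[l==i].mean(0))
plan([.42,-.299,.066],0)
E
```

```text
0.9833 [ 0.41705116 -0.3050413   0.14902454]
[ 313   32   92  100 7159] ((437.6827087402344, -206.5955352783203), 22.368494033813477) [134.16133538 141.16790054 112.95572007]
[ 284  224   82   81 5157] ((421.8538818359375, -298.4930419921875), 22.364336013793945) [50.6567772  86.39480318 56.36610432]
shift cm [0.61 0.31 8.3 ] turn deg [-0.1  0.  -0.1]
```

View pics/w1.png

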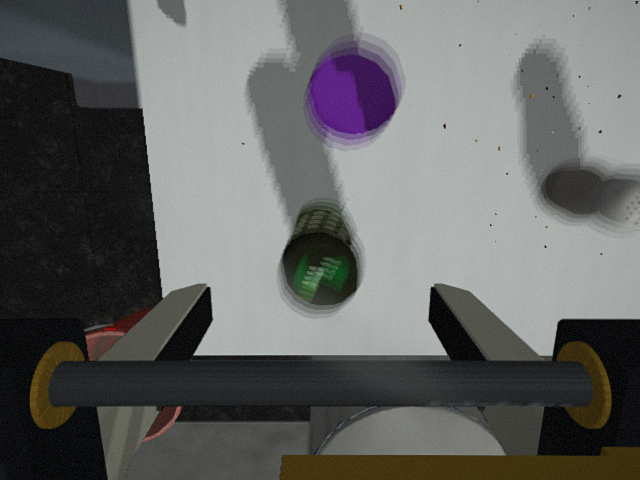

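The wrist view shows the spice jar (dark lid) at (320,265) between the fingers, the purple jar at (355,90) and the salt shaker at the right edge (600,195). The alignment is good, so I descend and grip.

Call:
{"name": "send_rows", "arguments": {"moves": [0.1,0.1,2,0,0,0,0.2,0.2,4,0,0,0,0.2,0.2,6.5,0,0,0,0.2,0.2,8.4,0,0,0,0.2,0.2,8.4,0,0,0]}}

```text
clock: 1.4
eef_pos: [0.4203, -0.2966, 0.0634]
tcp_rot: [-2.217, -2.217, 0.001]
ft_force: [0.4, 0.7, -0.8]
gripper_width: 0.999
```

Call:
{"name": "send_rows", "arguments": {"moves": [0,0,0,0,0,0,0,0,0,0,0,0,0,0,0,0,0,0,0,0,0,0,0,0,0,0,0,0,0,0], "hand": 1}}

```text
clock: 1.82
eef_pos: [0.4223, -0.2982, 0.0675]
tcp_rot: [2.22, 2.22, 0.0]
ft_force: [0.3, 0.3, 0.4]
gripper_width: 0.694
```

Call:
{"name": "send_rows", "arguments": {"moves": [0,0,0,0,0,0,0,0,0,0,0,0,0,0,0,0,0,0,0,0,0,0,0,0,0,0,0,0,0,0]}}

```text
clock: 2.23
eef_pos: [0.4221, -0.298, 0.0668]
tcp_rot: [2.221, 2.221, 0.0]
ft_force: [-0.2, 0.4, 2.9]
gripper_width: 0.481
```

```bash
python3 - <<'E'
from h import *
s=ctrl.observe();print(s['clock'],s['eef_pos'],s['gripper_width'],s['joints'].round(2))
j=97.85
a=plan(list(s['eef_pos'][:2])+[.24]);
b=plan(U(-.095,.055,.24),j,prev=a);plan(U(-.095,.055,.086),j,prev=b)
print(b[0])
E
```

```text
2.2333 [ 0.42207099 -0.29801882  0.06675166] 0.48082976955659684 [-0.7   0.51  1.86  0.    0.78 -0.7 ]
shift cm [ -0.     0.   -17.32] turn deg [0. 0. 0.]
shift cm [40.4   6.79 -0.  ] turn deg [ 0.  -0.  82.1]
shift cm [ 0.   0.  15.4] turn deg [0. 0. 0.]
[0.48997834 0.10600949 0.24      ]
```

Call:
{"name": "send_rows", "arguments": {"moves": [0,0,-2,0,0,0,0,0,-5.5,0,0,0,0,0,-9.5,0,0,0,0,0,-13.5,0,0,0,0,0,-17.3,0,0,0]}}

```text
clock: 2.65
eef_pos: [0.4216, -0.2977, 0.2416]
tcp_rot: [-2.221, -2.221, 0.0]
ft_force: [0.6, -0.6, -1.2]
gripper_width: 0.477
```

Call:
{"name": "send_rows", "arguments": {"moves": [2.7,0.45,0,0,0,5.5,5.4,0.9,0,0,0,11,8.1,1.35,0,0,0,16.4,10.8,1.8,0,0,0,21.9,13.5,2.3,0,0,0,27.3]}}

```text
clock: 3.07
eef_pos: [0.4447, -0.1617, 0.2395]
tcp_rot: [-2.687, -1.627, 0.0]
ft_force: [1.1, -0.4, -0.5]
gripper_width: 0.48
```

Call:
{"name": "send_rows", "arguments": {"moves": [2.6,-0.8,0,0,0,5.5,5.2,-1.65,0,0,0,11,7.8,-2.5,0,0,0,16.4,10.4,-3.3,0,0,0,21.9,13,-4.2,0,0,0,27.3]}}

```text
clock: 3.48
eef_pos: [0.4672, -0.0268, 0.2395]
tcp_rot: [-2.995, -0.948, 0.0]
ft_force: [0.1, -0.5, -1.9]
gripper_width: 0.478
```

Call:
{"name": "send_rows", "arguments": {"moves": [2.1,-2.1,0,0,0,5.5,4.2,-4.2,0,0,0,11,6,-6,0,0,0,16.4,8,-8,0,0,0,21.9,9.6,-9.7,0,0,0,27.5]}}

```text
clock: 3.9
eef_pos: [0.4892, 0.1082, 0.2394]
tcp_rot: [-3.134, -0.21, 0.001]
ft_force: [0.6, 0.4, -1.2]
gripper_width: 0.478
```

Call:
{"name": "send_rows", "arguments": {"moves": [0,0,0,0,0,0,0,0,0,0,0,0,0,0,0,0,0,0]}}

```text
clock: 4.15
eef_pos: [0.4891, 0.1061, 0.2394]
tcp_rot: [3.134, 0.219, -0.001]
ft_force: [0.3, -0.0, -0.9]
gripper_width: 0.48
```

```bash
python3 - <<'E'
from h import *
s=ctrl.observe();print(s['clock'],s['eef_pos'],s['gripper_width'],s['joints'].round(2))
c=cam('wrist');w=c['image']
c=cam('scene');P=cloud(c);hsv=cv2.cvtColor(c['image'],cv2.COLOR_BGR2HSV)
cv2.imwrite('pics/two.png',np.hstack([cv2.resize(w,(400,300)),cv2.resize(c['image'][150:390,150:470],(400,300))]))
m=(hsv[...,0]>100)&(hsv[...,0]<125)&(hsv[...,1]>140)&(P[...,2]>.02)&(P[...,2]<.075)&(P[...,0]>.4)&(P[...,0]<.7)
q=toU(P[m]);print('front x',np.median(q,0),np.percentile(q[:,1],[1,99]))
plan(U(-.095,.055,.086),97.85)
E
```

```text
4.15 [0.48910736 0.10609685 0.23939944] 0.48021656992340905 [ 0.12  0.24  1.75 -0.    1.15  1.55]
front x [-0.14102613 -0.01830186  0.0520273 ] [-0.11588048  0.11414768]
shift cm [ 0.08 -0.02 15.35] turn deg [0.  0.  0.1]
```

View pics/two.png

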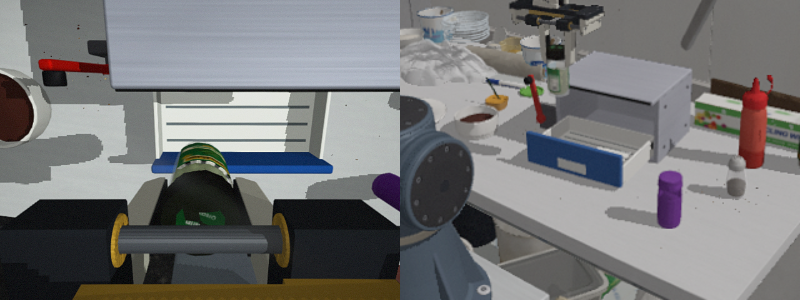

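The left half (wrist) shows the jar gripped at (200,190), with the drawer ahead and the keeper at (75,68). The right half (scene) shows the jar hanging upright over the drawer at (557,72).

```bash
python3 - <<'E'
from h import *
c=ctrl.read_camera('wrist');print(np.array(c['mount']).round(3))
E
```

```text
[[-0.    -0.966 -0.26   0.073]
 [ 1.    -0.    -0.    -0.002]
 [ 0.    -0.26   0.966 -0.166]
 [ 0.     0.     0.     1.   ]]
```

Call:
{"name": "send_rows", "arguments": {"moves": [0,0,2.5,0,0,0,0,0,5,0,0,0,0,0,7.5,0,0,0,0.1,0,10,0,0,0,0.1,0,12,0,0,0]}}

```text
clock: 4.72
eef_pos: [0.49, 0.1058, 0.1181]
tcp_rot: [3.134, 0.216, -0.001]
ft_force: [-1.0, -0.3, -1.7]
gripper_width: 0.478
```

Call:
{"name": "send_rows", "arguments": {"moves": [0,0,1,0,0,0,0,0,2,0,0,0,0,0,2.9,0,0,0,0,0,3.2,0,0,0,0,0,3.2,0,0,0]}}

```text
clock: 5.13
eef_pos: [0.4904, 0.1065, 0.0875]
tcp_rot: [3.134, 0.216, -0.0]
ft_force: [0.2, 0.3, -0.9]
gripper_width: 0.479
```

Call:
{"name": "send_rows", "arguments": {"moves": [0,0,0.1,0,0,0,0,0,0.2,0,0,0,0,0,0.2,0,0,0]}}

```text
clock: 5.38
eef_pos: [0.4906, 0.1067, 0.086]
tcp_rot: [-3.134, -0.217, -0.001]
ft_force: [0.1, -0.1, -1.0]
gripper_width: 0.481
```

Call:
{"name": "send_rows", "arguments": {"moves": [0,0,0,0,0,0,0,0,0,0,0,0,0,0,0,0,0,0,0,0,0,0,0,0,0,0,0,0,0,0], "hand": 0.4}}

```text
clock: 5.8
eef_pos: [0.4903, 0.1066, 0.0857]
tcp_rot: [-3.134, -0.216, -0.0]
ft_force: [-0.5, 0.8, -1.3]
gripper_width: 0.478
```

Call:
{"name": "send_rows", "arguments": {"moves": [0,0,0,0,0,0,0,0,0,0,0,0,0,0,0,0,0,0,0,0,0,0,0,0,0,0,0,0,0,0], "hand": -1}}

```text
clock: 6.22
eef_pos: [0.4904, 0.1066, 0.0857]
tcp_rot: [3.134, 0.216, 0.0]
ft_force: [-0.6, -0.4, 0.1]
gripper_width: 0.786
```

Call:
{"name": "send_rows", "arguments": {"moves": [0,0,-1.5,0,0,0,0,0,-4,0,0,0,0,0,-8,0,0,0,0,0,-12,0,0,0,0,0,-15,0,0,0]}}

```text
clock: 6.63
eef_pos: [0.4906, 0.1067, 0.2387]
tcp_rot: [-3.134, -0.216, -0.003]
ft_force: [1.1, 0.2, 0.2]
gripper_width: 0.999
```

```bash
python3 - <<'E'
from h import *
s=ctrl.observe();print(s['clock'],s['eef_pos'],s['gripper_width'],s['joints'].round(2))
c=cam('scene');P=toU(cloud(c));m=(P[...,0]>-.125)&(P[...,0]<-.06)&(P[...,1]>.02)&(P[...,1]<.09)&(P[...,2]>.03)&(P[...,2]<.15)
for a in (.05,.09,.11):
  q=P[m&(P[...,2]>a)&(P[...,2]<a+.02)]
  print(a,len(q),q.min(0).round(3),q.max(0).round(3))
b=plan([.597,-.266,.235],97.85);plan([.597,-.266,.056],97.85,prev=b)
E
```

```text
6.6333 [0.49063427 0.10666441 0.23874207] 0.9988611080471297 [0.12 0.24 1.75 0.   1.15 1.55]
0.05 8 [-0.103  0.031  0.061] [-0.086  0.037  0.07 ]
0.09 113 [-0.124  0.028  0.09 ] [-0.086  0.075  0.11 ]
0.11 164 [-0.124  0.031  0.11 ] [-0.074  0.075  0.127]
shift cm [ 5.19 38.38  0.92] turn deg [ 0.  -0.5  0.1]
shift cm [ 0.   0.  17.9] turn deg [0. 0. 0.]
```

Call:
{"name": "send_rows", "arguments": {"moves": [0.5,3.8,0,0,0,0,1,7.7,0,0,0,0,1.6,11.5,0,0,0,0,2.1,15.4,0,0,0,0,2.6,19.2,0,0,0,0]}}

```text
clock: 7.1
eef_pos: [0.5426, -0.0819, 0.2355]
tcp_rot: [3.134, 0.217, 0.0]
ft_force: [0.7, 0.5, 0.2]
gripper_width: 1.001
```

Call:
{"name": "send_rows", "arguments": {"moves": [0.5,3.8,0,0,0,0,1,7.7,0,0,0,0,1.6,11.5,1,0,0,0,2.1,15.4,2,0,0,0,2.6,19.2,3,0,0,0]}}

```text
clock: 7.52
eef_pos: [0.5948, -0.2686, 0.2049]
tcp_rot: [3.134, 0.216, 0.0]
ft_force: [-0.3, -0.5, -0.1]
gripper_width: 1.001
```

Call:
{"name": "send_rows", "arguments": {"moves": [0,0,2,0,0,0,0,0,4,0,0,0,0,0,5.5,0,0,0,0,0,5.5,0,0,0]}}

```text
clock: 7.85
eef_pos: [0.593, -0.266, 0.1468]
tcp_rot: [-3.131, -0.215, 0.008]
ft_force: [-0.1, -0.2, 0.4]
gripper_width: 1.0
```

```bash
python3 - <<'E'
from h import *
s=ctrl.observe();print(s['clock'],s['eef_pos'],s['tcp_rot'])
c=cam('wrist');P=cloud(c)
m=(P[...,2]>.02)&(P[...,2]<.1)&(np.hypot(P[...,0]-.597,P[...,1]+.266)<.045)
for a in (.02,.04,.06,.08):
  q=P[m&(P[...,2]>a)&(P[...,2]<a+.02)]
  if len(q)>5:print(a,len(q),cv2.minEnclosingCircle((q[:,:2]*1000).astype(np.float32)))
plan([.597,-.266,.052],97.85)
cv2.imwrite('pics/w3.png',c['image'])
E
```

```text
7.85 [ 0.59299914 -0.26604402  0.14677806] [-3.13111949 -0.21545204  0.00763783]
0.02 433 ((602.2857055664062, -265.5260009765625), 21.456039428710938)
0.04 804 ((601.422607421875, -265.447265625), 20.161495208740234)
0.06 653 ((599.9068603515625, -264.4721374511719), 17.57192611694336)
0.08 2228 ((600.0919799804688, -264.4934387207031), 16.05593490600586)
shift cm [0.34 0.04 9.7 ] turn deg [-0.1  0.2  0. ]
```

View pics/w3.png

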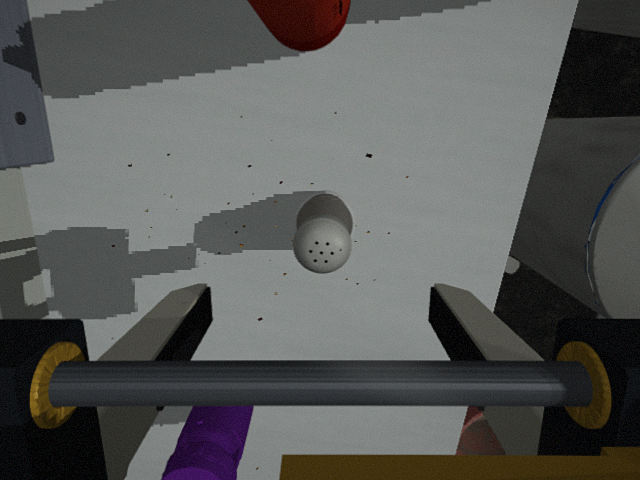

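The wrist view shows the shaker at (323,240), centred between the fingers. The purple jar (215,440) and the red bottle (305,20) are clear. The shaker narrows towards its top, so I grip it at a height of about 62 mm.

Call:
{"name": "send_rows", "arguments": {"moves": [0.3,0,2.5,0,0,0,0.6,0,5,0,0,0,0.7,0,7.5,0,0,0,0.7,0,10.4,0,0,0,0.7,0,10.4,0,0,0]}}

```text
clock: 8.32
eef_pos: [0.5997, -0.2644, 0.0428]
tcp_rot: [-3.131, -0.217, 0.008]
ft_force: [0.0, 0.4, -0.6]
gripper_width: 1.0
```

Call:
{"name": "send_rows", "arguments": {"moves": [0,0,0,0,0,0,0,0,0,0,0,0,0,0,0,0,0,0,0,0,0,0,0,0,0,0,0,0,0,0], "hand": 1}}

```text
clock: 8.73
eef_pos: [0.6021, -0.2659, 0.048]
tcp_rot: [3.133, 0.216, 0.003]
ft_force: [-0.1, -0.3, -0.4]
gripper_width: 0.689
```

Call:
{"name": "send_rows", "arguments": {"moves": [0,0,0,0,0,0,0,0,0,0,0,0,0,0,0,0,0,0,0,0,0,0,0,0,0,0,0,0,0,0]}}

```text
clock: 9.15
eef_pos: [0.6016, -0.2657, 0.0466]
tcp_rot: [3.134, 0.216, 0.0]
ft_force: [0.2, 0.5, 0.0]
gripper_width: 0.39
```

Call:
{"name": "send_rows", "arguments": {"moves": [0,0,0,0,0,0,0,0,0,0,0,0,0,0,0,0,0,0]}}

```text
clock: 9.4
eef_pos: [0.6016, -0.2656, 0.0466]
tcp_rot: [3.134, 0.216, 0.0]
ft_force: [0.3, -0.4, 0.2]
gripper_width: 0.39
```

Call:
{"name": "send_rows", "arguments": {"moves": [0,0,-1,0,0,0,0,0,-3,0,0,0,0,0,-6,0,0,0,0,0,-10,0,0,0,0,0,-14,0,0,0]}}

```text
clock: 9.82
eef_pos: [0.6009, -0.2652, 0.1882]
tcp_rot: [-3.133, -0.216, 0.002]
ft_force: [0.5, 0.0, -0.2]
gripper_width: 0.39
```

Call:
{"name": "send_rows", "arguments": {"moves": [0,0,-2.5,0,0,0,0,0,-5,0,0,0,0,0,-5,0,0,0]}}

```text
clock: 10.07
eef_pos: [0.6031, -0.2663, 0.2429]
tcp_rot: [3.13, 0.216, 0.011]
ft_force: [0.6, -0.8, -0.9]
gripper_width: 0.389
```

```bash
python3 - <<'E'
from h import *
s=ctrl.observe();print(s['clock'],s['eef_pos'],s['gripper_width'])
c=cam('scene');P=cloud(c);e=s['eef_pos']
m=(np.hypot(P[...,0]-e[0],P[...,1]-e[1])<.03)&(P[...,2]>.1)&(P[...,2]<e[2]+.02)
q=P[m];
for z in np.arange(.15,.26,.02):
  r=q[abs(q[:,2]-z)<.01]
  if len(r):print(z.round(3),len(r),r.min(0).round(3),r.max(0).round(3))
print(q[:,2].min())
b=plan(U(-.095,-.055,e[2]),97.85)
u=e[2]
E
```

```text
10.0667 [ 0.60311787 -0.26634482  0.2429466 ] 0.3892667754608883
0.19 11 [ 0.584 -0.284  0.197] [ 0.592 -0.256  0.2  ]
0.21 120 [ 0.579 -0.289  0.2  ] [ 0.609 -0.252  0.22 ]
0.23 147 [ 0.577 -0.29   0.22 ] [ 0.607 -0.248  0.24 ]
0.25 177 [ 0.58  -0.296  0.24 ] [ 0.604 -0.24   0.26 ]
0.19732483702014092
shift cm [ -6.02 -27.39  -0.43] turn deg [ 0.2 -0.2  0.1]
```

Call:
{"name": "send_rows", "arguments": {"moves": [-0.7,-3.4,0,0,0,0,-1.5,-6.8,0,0,0,0,-2.2,-10.3,0,0,0,0,-3,-13.7,0,0,0,0,-3.8,-17,0,0,0,0]}}

```text
clock: 10.53
eef_pos: [0.5388, -0.1007, 0.235]
tcp_rot: [-3.133, -0.216, 0.004]
ft_force: [0.1, -0.4, -1.5]
gripper_width: 0.389
```

Call:
{"name": "send_rows", "arguments": {"moves": [-0.7,-3.4,0,0,0,0,-1.5,-6.8,0,0,0,0,-2.2,-10.4,0,0,0,0,-2.2,-10.4,0,0,0,0,-2.2,-10.4,0,0,0,0]}}

```text
clock: 10.95
eef_pos: [0.5034, -0.0011, 0.2356]
tcp_rot: [-3.134, -0.22, 0.003]
ft_force: [0.9, -0.7, -1.7]
gripper_width: 0.392
```

```bash
python3 - <<'E'
from h import *
s=ctrl.observe();print(s['clock'],toU(s['eef_pos']),s['gripper_width'])
plan(U(-.095,-.055,.0655),97.85)
E
```

```text
10.95 [-0.09633275 -0.05295648  0.23563153] 0.3924064742525954
shift cm [ 0.16  0.21 17.01] turn deg [-0.   0.1  0.2]
```

Call:
{"name": "send_rows", "arguments": {"moves": [0.1,0.1,3,0,0,0,0.1,0.1,6.5,0,0,0,0.1,0.1,9.5,0,0,0,0.1,0.1,12,0,0,0,0.1,0.1,14,0,0,0]}}

```text
clock: 11.37
eef_pos: [0.5045, -0.0043, 0.0937]
tcp_rot: [-3.134, -0.215, 0.005]
ft_force: [-0.9, -0.3, -1.8]
gripper_width: 0.389
```

Call:
{"name": "send_rows", "arguments": {"moves": [0,0,1,0,0,0,0,0,2,0,0,0,0,0,2.8,0,0,0,0,0,2.8,0,0,0,0,0,2.8,0,0,0]}}

```text
clock: 11.78
eef_pos: [0.5059, -0.0035, 0.0689]
tcp_rot: [3.134, 0.216, 0.001]
ft_force: [-0.4, -0.3, -1.8]
gripper_width: 0.392
```

Call:
{"name": "send_rows", "arguments": {"moves": [0,0,0.2,0,0,0,0,0,0.3,0,0,0,0,0,0.3,0,0,0]}}

```text
clock: 12.03
eef_pos: [0.5058, -0.0033, 0.066]
tcp_rot: [3.134, 0.216, 0.001]
ft_force: [-0.3, 0.9, -1.6]
gripper_width: 0.389
```

Call:
{"name": "send_rows", "arguments": {"moves": [0,0,0,0,0,0,0,0,0,0,0,0,0,0,0,0,0,0,0,0,0,0,0,0,0,0,0,0,0,0], "hand": -0.4}}

```text
clock: 12.45
eef_pos: [0.5057, -0.0033, 0.0657]
tcp_rot: [3.134, 0.216, 0.0]
ft_force: [0.3, 1.1, -0.1]
gripper_width: 0.681
```

Call:
{"name": "send_rows", "arguments": {"moves": [0,0,0,0,0,0,0,0,0,0,0,0,0,0,0,0,0,0,0,0,0,0,0,0,0,0,0,0,0,0]}}

```text
clock: 12.87
eef_pos: [0.5056, -0.0033, 0.0656]
tcp_rot: [3.134, 0.217, 0.0]
ft_force: [0.7, 0.5, 0.3]
gripper_width: 0.697
```

Call:
{"name": "send_rows", "arguments": {"moves": [0,0,-1.5,0,0,0,0,0,-4,0,0,0,0,0,-8,0,0,0,0,0,-12,0,0,0,0,0,-16,0,0,0]}}

```text
clock: 13.28
eef_pos: [0.5051, -0.0033, 0.2274]
tcp_rot: [-3.134, -0.216, 0.001]
ft_force: [1.0, 0.9, 0.1]
gripper_width: 0.705
```

```bash
python3 - <<'E'
from h import *
s=ctrl.observe();print(s['clock'],toU(s['eef_pos']),s['gripper_width'],s['joints'].round(2))
w=cam('wrist')['image'];c=cam('scene');P=toU(cloud(c))
cv2.imwrite('pics/two2.png',np.hstack([cv2.resize(w,(400,300)),cv2.resize(c['image'][150:390,150:470],(400,300))]))
for y in(.055,-.055):
  m=(np.hypot(P[...,0]+.095,P[...,1]-y)<.03)&(P[...,2]>.04)&(P[...,2]<.15);q=P[m];print(y,len(q),q.min(0).round(3),q.max(0).round(3))
# push start: tilt 60
a=plan(U(-.25,0,.235),97.85,60);b=plan(U(-.2,0,.055),97.85,60,prev=a)
E
```

```text
13.2833 [-0.09494693 -0.05532802  0.22740401] 0.7053194936723263 [-0.1   0.26  1.75 -0.    1.13  1.33]
0.055 364 [-0.124  0.031  0.062] [-0.077  0.077  0.127]
-0.055 195 [-0.117 -0.075  0.057] [-0.083 -0.04   0.11 ]
shift cm [-15.8   -5.61  -0.51] turn deg [ 0.1 59.4  0.1]
shift cm [-13.09  -0.    13.33] turn deg [0. 0. 0.]
```

View pics/two2.png

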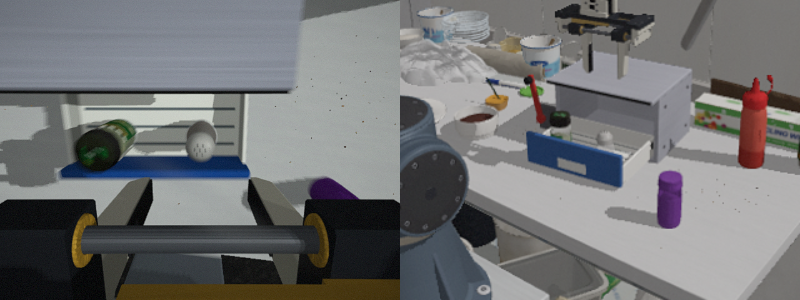

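Both items stand upright in the drawer: the wrist half shows the jar at (100,150) and the shaker at (200,140). Next I close the hand and lean the tool to push.

```bash
python3 - <<'E'
from h import *
a=plan(U(-.18,0,.22),97.85,30);b=plan(U(-.18,0,.06),97.85,30,prev=a);c=plan(U(-.07,0,.06),97.85,30,prev=b)
E
```

```text
shift cm [-8.81 -5.61  1.06] turn deg [ 0.1 29.4  0.1]
shift cm [-8.   -0.   13.86] turn deg [0. 0. 0.]
shift cm [9.53 0.   5.5 ] turn deg [0. 0. 0.]
```

Call:
{"name": "send_rows", "arguments": {"moves": [-1.7,-1.1,0,0,6,0,-3.4,-2.2,0,0,12,0,-5.1,-3.3,0.2,0,18,0,-6.8,-4.4,0.4,0,24,0,-8.5,-5.5,0.7,0,30,0], "hand": 1}}

```text
clock: 13.8
eef_pos: [0.4127, 0.0394, 0.2184]
tcp_rot: [-2.993, -0.205, -0.81]
ft_force: [0.5, 1.0, 0.4]
gripper_width: 0.394
```

Call:
{"name": "send_rows", "arguments": {"moves": [0,0,0,0,0,0,0,0,0,0,0,0,0,0,0,0,0,0]}}

```text
clock: 14.05
eef_pos: [0.4146, 0.0393, 0.2192]
tcp_rot: [-2.994, -0.207, -0.803]
ft_force: [0.3, -0.1, 0.0]
gripper_width: 0.176
```

```bash
python3 - <<'E'
from h import *
s=ctrl.observe();print(s['clock'],toU(s['eef_pos']),s['gripper_width'],s['joints'].round(2))
b=plan(U(-.18,0,.06),97.85,30);c=plan(U(-.07,0,.06),97.85,30,prev=b)
E
```

```text
14.05 [-0.17873955 -0.00077374  0.21917672] 0.1761052741187836 [-0.09 -0.13  2.31  0.26  0.47  1.14]
shift cm [-8.07 -0.08 13.72] turn deg [-0. -0.  0.]
shift cm [9.53 0.   5.5 ] turn deg [0. 0. 0.]
```

Call:
{"name": "send_rows", "arguments": {"moves": [-1.6,0,2.7,0,0,0,-3.2,0,5.5,0,0,0,-4.8,0,8.2,0,0,0,-6.4,0,11,0,0,0,-8,0,13.7,0,0,0]}}

```text
clock: 14.47
eef_pos: [0.4191, 0.0479, 0.1226]
tcp_rot: [-2.96, -0.219, -0.816]
ft_force: [0.7, 0.9, 0.6]
gripper_width: 0.008
```

Call:
{"name": "send_rows", "arguments": {"moves": [0.85,0,0.5,0,0,0,1.7,0,1,0,0,0,2.6,0,1.5,0,0,0,3.4,0,2,0,0,0,4.3,0,2.5,0,0,0]}}

```text
clock: 14.88
eef_pos: [0.4691, 0.0557, 0.1242]
tcp_rot: [-2.959, -0.219, -0.818]
ft_force: [0.4, 0.5, -1.3]
gripper_width: 0.005
```

Call:
{"name": "send_rows", "arguments": {"moves": [0.85,0,0.5,0,0,0,1.7,0,1,0,0,0,2.6,0,1.5,0,0,0,3.4,0,2,0,0,0,4.3,0,2.5,0,0,0]}}

```text
clock: 15.3
eef_pos: [0.5182, 0.0633, 0.1249]
tcp_rot: [-2.959, -0.219, -0.817]
ft_force: [-0.4, -0.2, 0.5]
gripper_width: 0.006
```

```bash
python3 - <<'E'
from h import *
s=ctrl.observe();print(s['clock'],toU(s['eef_pos']),s['gripper_width'],s['joints'].round(2),s['ft_force'])
c=cam('scene');P=toU(cloud(c));hsv=cv2.cvtColor(c['image'],cv2.COLOR_BGR2HSV)
m=(hsv[...,0]>100)&(hsv[...,0]<125)&(hsv[...,1]>140)&(P[...,2]>.02)&(P[...,2]<.075)&(abs(P[...,1])<.12)&(P[...,0]>-.25)
q=P[m];print('front x',np.median(q,0))
b=plan(s['eef_pos']-.02*UX)
b=plan(s['eef_pos']-.02*UX,97.85,55,prev=b)
plan(U(0,0,.06),97.85,55,prev=b)
E
```

```text
15.3 [-0.07284627  0.00885148  0.12486237] 0.0057710739321083365 [-0.03  0.27  2.18  0.64  0.19  0.79] [-0.38463525 -0.1979728   0.48551687]
front x [-0.14104894 -0.01830492  0.05224658]
shift cm [-1.89 -0.06 -1.07] turn deg [0. 0. 0.]
shift cm [0. 0. 0.] turn deg [-1.6 23.9 -0.2]
shift cm [1.000e-02 8.900e-01 1.133e+01] turn deg [0. 0. 0.]
```

The descent stopped at z = 0.12 because joint 5 reached its lower limit. Nothing was touched and the drawer is still at 0.141. Slanting lower needs the other wrist branch (q4 near π), so I fit a simple arm model to plan the flip.

```bash
cat > kin.py <<'E'
from h import *
from scipy.optimize import least_squares
def fk(q,p):
    h,a1,L1,L2,a3,L3,d,s4=p
    r=lambda a,t:R.from_euler(a,t)
    A=r('z',q[0]);B=A*r('y',q[1]);C=B*r('y',q[2]);D=C*r('z',s4*q[3])*r('y',q[4])
    x=A.apply([a1,d,h])+B.apply([0,0,L1])+C.apply([a3,0,L2])+D.apply([0,0,L3])
    return x,D*r('z',q[5])*r('z',np.pi/2)
s=ctrl.observe()
D=[([-.0846,.3512,1.6523,0,1.1391,-.0846],[.5497,0,.2182],[-2.22087,-2.22089,.001]),
([-.7,.51,1.86,0,.78,-.7],[.4221,-.298,.0668],[2.221,2.221,0]),
([.12,.24,1.75,0,1.15,1.55],[.4891,.1061,.2394],[3.134,.219,-.001]),
([-.1,.26,1.75,0,1.13,1.33],U(-.09495,-.05533,.2274),[-3.134,-.216,.001]),
([-.09,-.13,2.31,.26,.47,1.14],[.4146,.0393,.2192],[-2.994,-.207,-.803]),
(s['joints'],s['eef_pos'],s['tcp_rot'])]
def res(p):
    o=[]
    for q,x,rv in D:
        y,Q=fk(q,p);o+=[y-x,.1*(Q.inv()*R.from_rotvec(rv)).as_rotvec()]
    return np.concatenate(o)
def fit():
    best=None
    for s4 in(1,-1):
        f=least_squares(lambda p:np.r_[res(np.r_[p,s4]),1e-3*(p-P0)],P0)
        if best is None or f.cost<best[0]:best=f.cost,np.r_[f.x,s4],res(np.r_[f.x,s4])
    return best
P0=np.array([.4,.05,.45,.42,0,.3,.047])
LO=np.array([-2.75,-.79,.01,-1.57,.07,-2.87]);HI=np.array([2.75,2.1,2.65,4.71,3.14,2.87])
def ik(x,Q,q0,p):
    f=least_squares(lambda q:np.r_[fk(q,p)[0]-x,.2*(fk(q,p)[1].inv()*Q).as_rotvec(),1e-4*(q-q0)],np.clip(q0,LO+.01,HI-.01),bounds=(LO+.005,HI-.005))
    return f.x,f.cost
def ori(jaw,tilt):
    a=np.radians(jaw);y=np.array([np.cos(a),np.sin(a),0]);z=np.sin(np.radians(tilt))*UX+np.array([0,0,-np.cos(np.radians(tilt))])
    return R.from_matrix(np.c_[np.cross(y,z),y,z])
E
python3 - <<'E'
from kin import *
c,p,r=fit();print(c,p.round(4));print(np.abs(r).max().round(4));np.save('p.npy',p)
for tilt in(45,50,55,60):
  for x in(-.17,-.08,0):
    for jaw in (-82.15,97.85):
      q,cc=ik(U(x,0,.06),ori(jaw,tilt),np.array([0,.5,1.9,3.14,.4,-1.8 if jaw<0 else 1.3]),p);print(tilt,x,jaw,q.round(2),'%.1e'%cc)
E
```

```text
1.5669243007809366e-05 [0.2493 0.0089 0.4771 0.4266 0.0326 0.2702 0.0461 1.    ]
0.0026
45 -0.17 -82.15 [-0.13  0.45  2.58  2.84  0.68 -1.53] 3.7e-09
45 -0.17 97.85 [-0.13  0.45  2.58  2.84  0.68  1.62] 3.8e-09
45 -0.08 -82.15 [-0.06  0.49  2.37  2.86  0.51 -1.46] 2.2e-09
45 -0.08 97.85 [-0.06  0.49  2.37  2.86  0.51  1.68] 2.3e-09
45 0 -82.15 [-0.02  0.55  2.17  2.84  0.38 -1.4 ] 1.6e-09
45 0 97.85 [-0.02  0.55  2.17  2.84  0.38  1.74] 1.8e-09
50 -0.17 -82.15 [-0.15  0.53  2.62  2.85  0.89 -1.58] 4.6e-09
50 -0.17 97.85 [-0.15  0.53  2.62  2.85  0.89  1.57] 4.7e-09
50 -0.08 -82.15 [-0.07  0.54  2.41  2.89  0.68 -1.51] 2.4e-09
50 -0.08 97.85 [-0.07  0.54  2.41  2.89  0.68  1.63] 2.6e-09
50 0 -82.15 [-0.03  0.59  2.21  2.9   0.54 -1.46] 1.5e-09
50 0 97.85 [-0.03  0.59  2.21  2.9   0.54  1.68] 1.6e-09
55 -0.17 -82.15 [-0.17  0.63  2.64  2.86  1.09 -1.62] 9.9e-07
55 -0.17 97.85 [-0.17  0.63  2.64  2.86  1.09  1.52] 9.9e-07
55 -0.08 -82.15 [-0.08  0.6   2.44  2.91  0.86 -1.54] 3.2e-09
55 -0.08 97.85 [-0.08  0.6   2.44  2.91  0.86  1.6 ] 3.3e-09
55 0 -82.15 [-0.03  0.63  2.24  2.93  0.7  -1.5 ] 1.8e-09
55 0 97.85 [-0.03  0.63  2.24  2.93  0.7   1.64] 1.9e-09
60 -0.17 -82.15 [-0.19  0.73  2.64  2.84  1.26 -1.65] 3.9e-05
60 -0.17 97.85 [-0.19  0.73  2.64  2.84  1.26  1.49] 3.9e-05
60 -0.08 -82.15 [-0.09  0.67  2.46  2.92  1.04 -1.57] 4.3e-09
60 -0.08 97.85 [-0.09  0.67  2.46  2.92  1.04  1.57] 4.4e-09
60 0 -82.15 [-0.04  0.68  2.27  2.94  0.86 -1.53] 2.5e-09
60 0 97.85 [-0.04  0.68  2.27  2.94  0.86  1.61] 2.6e-09
```

```bash
cat > path.py <<'E'
from kin import *
p=np.load('p.npy')
def rows(Q,n0):
    """Q: joint list; print rows in calls of 5 relative to call start"""
    x0,R0=n0
    for i in range(0,len(Q),5):
        out=[]
        for q in Q[i:i+5]:
            x,Rr=fk(q,p) if not isinstance(q,tuple) else q
            out.append(np.r_[R0.inv().apply(x-x0)*100,np.degrees((R0.inv()*Rr).as_rotvec())].round(1))
        print(','.join('%g'%(v+0.) for o in out for v in o),' end U',toU(x).round(3))
        x0=x0+R0.apply(out[-1][:3]/100);R0=R0*R.from_rotvec(np.radians(out[-1][3:]))
E
python3 - <<'E'
from path import *
s=ctrl.observe();q0=np.array(s['joints'])
w1,c1=ik(U(-.12,0,.25),ori(-82.15,30),np.array([-.05,.1,2.1,.3,.45,1.1]),p)
w2,c2=ik(U(-.16,0,.17),ori(-82.15,52),np.array([-.1,.4,2.4,2.9,.6,-1.55]),p)
w3,c3=ik(U(-.16,0,.06),ori(-82.15,48),w2,p)
print(q0.round(2),w1.round(2),c1,w2.round(2),c2,w3.round(2),c3)
Q1=[(np.array(s['eef_pos'])+(U(-.12,0,.25)-s['eef_pos'])*t,R.from_rotvec(s['tcp_rot'])) for t in(.2,.4,.6,.8,1)]
N=20;Q=[]
for k in range(1,N+1):
    t=k/N;q=w1+(w2-w1)*t;q[4]+=.25*np.sin(np.pi*t);Q.append(q)
for q in Q[::3]:
    x,r=fk(q,p);print(toU(x).round(3),toU(r.apply([0,0,1])+UO).round(2),q.round(2))
print([round(np.degrees((fk(a,p)[1].inv()*fk(b,p)[1]).magnitude()),1) for a,b in zip([w1]+Q,Q)])
rows(Q1+Q,(np.array(s['eef_pos']),R.from_rotvec(s['tcp_rot'])))
E
```

```text
[-0.03  0.28  2.18  0.64  0.19  0.8 ] [-0.05 -0.05  2.15  0.18  0.54  1.25] 3.5410926008322424e-10 [-0.15  0.06  2.57  2.59  0.44 -1.25] 1.782074690763169e-09 [-0.13  0.5   2.58  2.86  0.78 -1.55] 2.310201193175248e-09
[-0.133  0.019  0.237] [ 0.47  0.07 -0.88] [-0.05 -0.05  2.17  0.3   0.57  1.13]
[-0.159  0.078  0.216] [ 0.42  0.3  -0.86] [-0.07 -0.03  2.23  0.66  0.67  0.75]
[-0.164  0.125  0.22 ] [ 0.46  0.48 -0.75] [-0.08 -0.01  2.3   1.03  0.73  0.38]
[-0.15   0.142  0.233] [ 0.57  0.54 -0.61] [-0.1   0.01  2.36  1.39  0.74  0.  ]
[-0.13   0.122  0.238] [ 0.72  0.47 -0.52] [-0.11  0.02  2.42  1.75  0.7  -0.37]
[-0.123  0.073  0.223] [ 0.82  0.28 -0.5 ] [-0.13  0.04  2.49  2.11  0.61 -0.75]
[-0.146  0.017  0.186] [ 0.81  0.07 -0.58] [-0.14  0.06  2.55  2.47  0.48 -1.12]
[np.float64(4.7), np.float64(4.7), np.float64(4.6), np.float64(4.5), np.float64(4.4), np.float64(4.2), np.float64(4.1), np.float64(3.9), np.float64(3.8), np.float64(3.7), np.float64(3.7), np.float64(3.8), np.float64(3.9), np.float64(4.0), np.float64(4.1), np.float64(4.3), np.float64(4.4), np.float64(4.5), np.float64(4.6), np.float64(4.6)]
0.4,0.1,-2.6,0,0,0,0.9,0.2,-5.3,0,0,0,1.3,0.3,-7.9,0,0,0,1.8,0.4,-10.6,0,0,0,2.2,0.5,-13.2,0,0,0  end U [-0.12  0.    0.25]
-1.7,-1.9,0.5,2.6,-3,-0.6,-3.2,-3.9,0.9,7.1,-4.3,-1.4,-4.3,-5.9,1.1,11.6,-4.8,-2.1,-5.1,-7.8,1.1,16.1,-4.5,-2.7,-5.5,-9.6,1,20.2,-3.3,-3.3  end U [-0.164  0.096  0.215]
0.1,-1.6,0.4,3.7,1.9,-0.9,0.4,-2.8,0.6,6.7,4.5,-1.7,1,-3.8,0.8,8.9,7.6,-2.5,1.7,-4.3,0.8,10.2,11.1,-3.2,2.4,-4.4,0.7,10.5,14.8,-3.8  end U [-0.15   0.142  0.233]
0.8,0.3,0.1,-0.7,3.6,-0.8,1.4,1.1,0,-2.3,6.9,-1.6,1.8,2.2,-0.2,-4.8,9.8,-2.2,1.9,3.6,-0.5,-8,12.1,-2.7,1.7,5.3,-0.9,-11.8,13.6,-3.1  end U [-0.123  0.092  0.23 ]
-0.6,1.9,-0.3,-4.2,0.6,-0.6,-1.5,3.8,-0.8,-8.6,0.3,-1.1,-2.9,5.7,-1.4,-12.9,-0.8,-1.5,-4.6,7.4,-2.3,-17.1,-2.7,-1.8,-6.6,9,-3.2,-20.9,-5.4,-1.9  end U [-0.16  0.    0.17]
```

Call:
{"name": "send_rows", "arguments": {"moves": [0.4,0.1,-2.6,0,0,0,0.9,0.2,-5.3,0,0,0,1.3,0.3,-7.9,0,0,0,1.8,0.4,-10.6,0,0,0,2.2,0.5,-13.2,0,0,0]}}

```text
clock: 15.77
eef_pos: [0.4691, 0.0476, 0.2508]
tcp_rot: [-2.96, -0.219, -0.817]
ft_force: [1.5, -0.1, 0.0]
gripper_width: 0.007
```

Call:
{"name": "send_rows", "arguments": {"moves": [-1.7,-1.9,0.5,2.6,-3,-0.6,-3.2,-3.9,0.9,7.1,-4.3,-1.4,-4.3,-5.9,1.1,11.6,-4.8,-2.1,-5.1,-7.8,1.1,16.1,-4.5,-2.7,-5.5,-9.6,1,20.2,-3.3,-3.3]}}

```text
clock: 16.18
eef_pos: [0.413, 0.138, 0.215]
tcp_rot: [-2.652, -0.409, -0.625]
ft_force: [0.3, -0.1, -0.0]
gripper_width: 0.004
```

```bash
python3 - <<'E'
from path import *
s=ctrl.observe();print(s['clock'],toU(s['eef_pos']).round(3),s['joints'].round(2),toU(R.from_rotvec(s['tcp_rot']).apply([0,0,1])+UO).round(2))
E
```

```text
16.1833 [-0.167  0.097  0.215] [-0.09 -0.02  2.26  0.79  0.7   0.61] [ 0.42  0.37 -0.83]
```

Tracking the plan; continuing.

Call:
{"name": "send_rows", "arguments": {"moves": [0.1,-1.6,0.4,3.7,1.9,-0.9,0.4,-2.8,0.6,6.7,4.5,-1.7,1,-3.8,0.8,8.9,7.6,-2.5,1.7,-4.3,0.8,10.2,11.1,-3.2,2.4,-4.4,0.7,10.5,14.8,-3.8]}}

```text
clock: 16.6
eef_pos: [0.4213, 0.1837, 0.2339]
tcp_rot: [-2.357, -0.455, -0.897]
ft_force: [0.1, -0.4, 0.9]
gripper_width: 0.003
```

Call:
{"name": "send_rows", "arguments": {"moves": [0.8,0.3,0.1,-0.7,3.6,-0.8,1.4,1.1,0,-2.3,6.9,-1.6,1.8,2.2,-0.2,-4.8,9.8,-2.2,1.9,3.6,-0.5,-8,12.1,-2.7,1.7,5.3,-0.9,-11.8,13.6,-3.1]}}

```text
clock: 17.02
eef_pos: [0.455, 0.1378, 0.23]
tcp_rot: [-2.392, -0.344, -1.286]
ft_force: [0.5, 0.1, 0.2]
gripper_width: 0.004
```

Call:
{"name": "send_rows", "arguments": {"moves": [-0.6,1.9,-0.3,-4.2,0.6,-0.6,-1.5,3.8,-0.8,-8.6,0.3,-1.1,-2.9,5.7,-1.4,-12.9,-0.8,-1.5,-4.6,7.4,-2.3,-17.1,-2.7,-1.8,-6.6,9,-3.2,-20.9,-5.4,-1.9]}}

```text
clock: 17.43
eef_pos: [0.4302, 0.0412, 0.1693]
tcp_rot: [-2.77, -0.19, -1.346]
ft_force: [1.1, -0.4, -0.8]
gripper_width: 0.002
```

```bash
python3 - <<'E'
from path import *
s=ctrl.observe();print(s['clock'],toU(s['eef_pos']).round(3),s['joints'].round(2),toU(R.from_rotvec(s['tcp_rot']).apply([0,0,1])+UO).round(2))
a=plan(U(-.175,0,.06),97.85,50);b=plan(U(-.03,0,.06),97.85,50,prev=a);b=plan(U(.005,0,.06),97.85,52,prev=b)
E
```

```text
17.4333 [-0.163 -0.001  0.169] [-0.16  0.07  2.57  2.58  0.44 -1.25] [ 0.79 -0.   -0.62]
shift cm [-9.33 -0.14  5.82] turn deg [ 0.2 -1.8  0.1]
shift cm [ 9.32  0.   11.11] turn deg [0. 0. 0.]
shift cm [ 2.25 -0.    2.68] turn deg [-0.  2.  0.]
```

Call:
{"name": "send_rows", "arguments": {"moves": [-1.7,0,1.3,0,0,0,-3.5,0,2.6,0,0,0,-5.2,0,4,0,-1,0,-7,0,5.3,0,-2,0,-8.7,-0.1,6.6,0,-2,0]}}

```text
clock: 17.85
eef_pos: [0.4294, 0.0424, 0.0595]
tcp_rot: [-2.792, -0.193, -1.301]
ft_force: [0.2, 0.3, -0.0]
gripper_width: 0.007
```

Call:
{"name": "send_rows", "arguments": {"moves": [0,0,0,0,0,0,0,0,0,0,0,0]}}

```text
clock: 18.02
eef_pos: [0.4278, 0.043, 0.0591]
tcp_rot: [-2.793, -0.192, -1.293]
ft_force: [-0.2, 0.4, 0.6]
gripper_width: 0.006
```

```bash
python3 - <<'E'
from path import *
s=ctrl.observe();print(s['clock'],toU(s['eef_pos']).round(3),s['joints'].round(2),toU(R.from_rotvec(s['tcp_rot']).apply([0,0,1])+UO).round(2))
b=plan(U(-.03,0,.06),97.85,50);b=plan(U(.005,0,.06),97.85,52,prev=b)
E
```

```text
18.0167 [-0.165  0.001  0.059] [-0.15  0.54  2.59  2.85  0.86 -1.57] [ 0.76  0.   -0.65]
shift cm [ 8.82  0.11 10.25] turn deg [-0.   0.3 -0. ]
shift cm [ 2.25 -0.    2.68] turn deg [-0.  2.  0.]
```

Call:
{"name": "send_rows", "arguments": {"moves": [0.65,0,0.76,0,0,0,1.3,0,1.52,0,0,0,1.95,0,2.28,0,0,0,2.6,0,3.04,0,0,0,3.25,0,3.8,0,0,0]}}

```text
clock: 18.43
eef_pos: [0.4788, 0.05, 0.0621]
tcp_rot: [-2.79, -0.193, -1.302]
ft_force: [-1.1, -0.8, 1.2]
gripper_width: 0.002
```

Call:
{"name": "send_rows", "arguments": {"moves": [0.65,0,0.76,0,0,0,1.3,0,1.52,0,0,0,1.95,0,2.28,0,0,0,2.6,0,3.04,0,0,0,3.25,0,3.8,0,0,0]}}

```text
clock: 18.85
eef_pos: [0.5277, 0.0569, 0.0611]
tcp_rot: [-2.791, -0.193, -1.298]
ft_force: [-1.2, -0.1, 0.7]
gripper_width: 0.007
```

```bash
cat > chk.py <<'E'
from path import *
import sys
s=ctrl.observe();print(s['clock'],toU(s['eef_pos']).round(3),s['joints'].round(2),s['ft_force'].round(1))
c=cam('scene');P=toU(cloud(c));hsv=cv2.cvtColor(c['image'],cv2.COLOR_BGR2HSV)
m=(hsv[...,0]>100)&(hsv[...,0]<125)&(hsv[...,1]>140)&(P[...,2]>.02)&(P[...,2]<.075)&(abs(P[...,1])<.12)&(P[...,0]>-.25)
q=P[m];print('front',len(q),np.median(q,0).round(4))
if len(sys.argv)>1: cv2.imwrite(sys.argv[1],cv2.resize(c['image'][150:390,150:470],(640,480)))
E
python3 chk.py; python3 -c "
from h import *
b=plan(U(-.02,0,.06),97.85,52);b=plan(U(0.002,0,.06),97.85,52,prev=b)"
```

```text
18.85 [-0.064  0.001  0.061] [-0.06  0.55  2.36  2.89  0.64 -1.5 ] [-1.2 -0.1  0.7]
front 515 [-0.0583 -0.072   0.0425]
shift cm [2.6  0.1  3.36] turn deg [0.  2.  0.1]
shift cm [1.35 0.   1.73] turn deg [0. 0. 0.]
```

Call:
{"name": "send_rows", "arguments": {"moves": [0.5,0,0.7,0,0.4,0,1,0,1.3,0,0.8,0,1.6,0,2,0,1.2,0,2.1,0,2.7,0,1.6,0,2.6,0,3.4,0,2,0]}}

```text
clock: 19.32
eef_pos: [0.5699, 0.0627, 0.059]
tcp_rot: [-2.766, -0.191, -1.346]
ft_force: [-1.6, 0.6, 1.2]
gripper_width: 0.007
```

Call:
{"name": "send_rows", "arguments": {"moves": [0.2,0,0.24,0,0,0,0.4,0,0.48,0,0,0,0.6,0,0.75,0,0,0,0.75,0,1,0,0,0,0.9,0,1.2,0,0,0]}}

```text
clock: 19.73
eef_pos: [0.5833, 0.0646, 0.0585]
tcp_rot: [-2.767, -0.19, -1.344]
ft_force: [-5.1, -1.1, 4.5]
gripper_width: 0.005
```

```bash
python3 chk.py
```

```text
19.7333 [-0.008  0.001  0.059] [-0.03  0.6   2.24  2.91  0.61 -1.48] [-5.1 -1.1  4.5]
front 489 [-0.0028 -0.0757  0.0439]
```

Call:
{"name": "send_rows", "arguments": {"moves": [0.12,0,0.16,0,0,0,0.24,0,0.32,0,0,0,0.36,0,0.48,0,0,0,0.36,0,0.48,0,0,0,0.36,0,0.48,0,0,0]}}

```text
clock: 20.2
eef_pos: [0.5897, 0.0655, 0.0585]
tcp_rot: [-2.767, -0.191, -1.345]
ft_force: [-5.2, -1.3, 3.5]
gripper_width: 0.006
```

Call:
{"name": "send_rows", "arguments": {"moves": [0.12,0,0.16,0,0,0,0.24,0,0.32,0,0,0,0.24,0,0.32,0,0,0]}}

```text
clock: 20.45
eef_pos: [0.5908, 0.0657, 0.058]
tcp_rot: [-2.769, -0.189, -1.34]
ft_force: [-37.7, -8.2, 29.3]
gripper_width: 0.003
```

```bash
python3 chk.py
```

```text
20.45 [-0.001  0.001  0.058] [-0.03  0.61  2.22  2.91  0.59 -1.48] [-37.7  -8.2  29.3]
front 488 [ 0.0038 -0.0739  0.0423]
```

The fingers stalled hard against the front at home. I back off and plan the keeper.

Call:
{"name": "send_rows", "arguments": {"moves": [-0.6,0,-0.8,0,0,0,-1.9,0,-2.4,0,0,0,-3.1,0,-4,0,0,0,-5,0,-6.3,0,0,0,-6.2,0,-7.9,0,0,0]}}

```text
clock: 20.92
eef_pos: [0.4926, 0.0522, 0.0585]
tcp_rot: [-2.767, -0.191, -1.344]
ft_force: [0.2, -0.3, -0.1]
gripper_width: 0.004
```

Call:
{"name": "send_rows", "arguments": {"moves": [0,0,0,0,0,0,0,0,0,0,0,0]}}

```text
clock: 21.08
eef_pos: [0.4945, 0.0521, 0.0586]
tcp_rot: [-2.767, -0.19, -1.345]
ft_force: [0.1, 0.3, 0.3]
gripper_width: 0.003
```

```bash
python3 chk.py pics/s5.png; python3 - <<'E'
from path import *
s=ctrl.observe()
q=s['joints']
for t in [(-.1,.13,.13),(-.1,.255,.13),(-.008,.255,.127),(-.008,.165,.127)]:
    q,c=ik(U(*t),ori(-82.15,52),q,p);print(q.round(2),c)
a=plan(U(-.1,.255,.13),97.85,52);a=plan(U(-.008,.255,.127),97.85,52,prev=a);a=plan(U(-.008,.165,.127),97.85,52,prev=a)
E
```

```text
21.0833 [-0.098  0.001  0.059] [-0.09  0.57  2.45  2.89  0.79 -1.53] [0.1 0.3 0.3]
front 710 [ 0.0038 -0.0532  0.0573]
[ 0.37  0.33  2.41  3.51  0.52 -1.75] 3.840349722786647e-09
[ 0.71  0.4   2.25  4.11  0.55 -2.08] 3.0916493766644665e-09
[ 0.6   0.5   2.07  4.08  0.45 -2.16] 3.6167661070892866e-10
[ 0.4   0.45  2.17  3.67  0.42 -1.89] 1.506786039069467e-09
shift cm [  5.43 -25.41  -4.64] turn deg [0.  0.1 0. ]
shift cm [ 5.43 -0.    7.43] turn deg [0. 0. 0.]
shift cm [-0.  9.  0.] turn deg [0. 0. 0.]
```

View pics/s5.png

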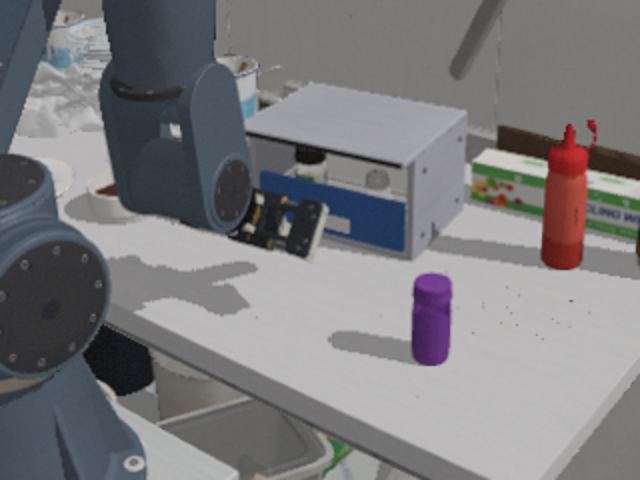

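The drawer front is flush, with the jar at (312,165) and the shaker at (378,180) upright behind it. Now the keeper.

Call:
{"name": "send_rows", "arguments": {"moves": [2,-1,-1.7,0,0,0,4,-4,-3.4,0,0,0,5.4,-7.5,-4.6,0,0,0,5.4,-11,-4.6,0,0,0,5.4,-14,-4.6,0,0,0]}}

```text
clock: 21.55
eef_pos: [0.4735, 0.1932, 0.1317]
tcp_rot: [-2.761, -0.189, -1.35]
ft_force: [0.9, -0.1, -0.2]
gripper_width: 0.006
```

Call:
{"name": "send_rows", "arguments": {"moves": [0,-3,0,0,0,0,0,-6,0,0,0,0,0,-9,0,0,0,0,0,-11.4,0,0,0,0,0,-11.4,0,0,0,0]}}

```text
clock: 21.97
eef_pos: [0.4572, 0.3088, 0.1305]
tcp_rot: [-2.76, -0.194, -1.346]
ft_force: [-0.2, -0.3, -0.4]
gripper_width: 0.004
```

```bash
python3 - <<'E'
from path import *
s=ctrl.observe();print(s['clock'],toU(s['eef_pos']).round(3),s['joints'].round(2),s['ft_force'].round(1),toU(R.from_rotvec(s['tcp_rot']).apply([0,0,1])+UO).round(2))
for n in('scene','side'):
    c=cam(n);P=toU(cloud(c));hsv=cv2.cvtColor(c['image'],cv2.COLOR_BGR2HSV)
    m=((hsv[...,0]<8)|(hsv[...,0]>172))&(hsv[...,1]>150)&(P[...,2]>.03)&(P[...,2]<.2)&(P[...,0]>-.06)&(P[...,0]<.03)&(P[...,1]>.1)&(P[...,1]<.25)
    if m.sum():print(n,m.sum(),P[m].min(0).round(3),P[m].max(0).round(3))
a=plan(U(-.008,.255,.127),97.85,52);a=plan(U(-.008,.165,.127),97.85,52,prev=a)
E
```

```text
21.9667 [-0.1   0.26  0.13] [ 0.73  0.41  2.24  4.13  0.55 -2.09] [-0.2 -0.3 -0.4] [ 0.79  0.01 -0.62]
scene 153 [-0.025  0.16   0.041] [-0.003  0.194  0.163]
side 111 [-0.03   0.175  0.071] [-0.007  0.201  0.164]
shift cm [5.49 0.2  7.45] turn deg [-0.1  0.1  0.1]
shift cm [-0.  9.  0.] turn deg [0. 0. 0.]
```

Call:
{"name": "send_rows", "arguments": {"moves": [1.2,0,1.6,0,0,0,2.6,0,3.5,0,0,0,4,0,5.5,0,0,0,5.4,0,7.4,0,0,0,5.4,0,7.4,0,0,0]}}

```text
clock: 22.48
eef_pos: [0.5515, 0.3152, 0.127]
tcp_rot: [-2.765, -0.186, -1.349]
ft_force: [0.1, -0.6, -0.0]
gripper_width: 0.009
```

Call:
{"name": "send_rows", "arguments": {"moves": [0,1,0,0,0,0,0,2,0,0,0,0,0,3,0,0,0,0,0,4,0,0,0,0,0,5,0,0,0,0]}}

```text
clock: 22.9
eef_pos: [0.5541, 0.265, 0.1261]
tcp_rot: [-2.767, -0.189, -1.345]
ft_force: [0.9, -0.8, -0.6]
gripper_width: 0.004
```

Call:
{"name": "send_rows", "arguments": {"moves": [0,1,0,0,0,0,0,2,0,0,0,0,0,2.7,0,0,0,0,0,3.4,0,0,0,0,0,4,0,0,0,0]}}

```text
clock: 23.32
eef_pos: [0.5595, 0.2254, 0.1261]
tcp_rot: [-2.767, -0.189, -1.345]
ft_force: [0.2, -0.3, -0.5]
gripper_width: 0.004
```

```bash
python3 - <<'E'
from path import *
s=ctrl.observe();print(s['clock'],toU(s['eef_pos']).round(3),s['joints'].round(2),s['ft_force'].round(1))
for n in('scene','side'):
    c=cam(n);P=toU(cloud(c));hsv=cv2.cvtColor(c['image'],cv2.COLOR_BGR2HSV)
    m=((hsv[...,0]<8)|(hsv[...,0]>172))&(hsv[...,1]>150)&(P[...,2]>.01)&(P[...,2]<.2)&(P[...,0]>-.06)&(P[...,0]<.03)&(P[...,1]>.03)&(P[...,1]<.25)
    if m.sum():print(n,m.sum(),P[m].min(0).round(3),P[m].max(0).round(3))
E
```

```text
23.3167 [-0.01   0.164  0.126] [ 0.4   0.45  2.18  3.67  0.42 -1.89] [ 0.2 -0.3 -0.5]
scene 133 [-0.022  0.06   0.042] [0.01  0.179 0.085]
side 238 [-0.022  0.061  0.044] [0.008 0.183 0.064]
```

Call:
{"name": "send_rows", "arguments": {"moves": [0,-1.5,0,0,0,0,-1,-3,-1.5,0,0,0,-2,-4,-4,0,0,0,-3.5,-4,-6.5,0,0,0,-4,-4,-9,0,0,0]}}

```text
clock: 23.83
eef_pos: [0.4573, 0.2529, 0.1491]
tcp_rot: [-2.769, -0.192, -1.342]
ft_force: [0.7, 0.7, -1.0]
gripper_width: 0.003
```

Call:
{"name": "send_rows", "arguments": {"moves": [0,0,-1,0,0,0,0,0,-2,0,0,0,0,0,-2,0,0,0,0,0,-2,0,0,0,0,0,-2,0,0,0]}}

```text
clock: 24.25
eef_pos: [0.4445, 0.2513, 0.1624]
tcp_rot: [-2.766, -0.19, -1.346]
ft_force: [0.1, 0.2, 0.6]
gripper_width: 0.002
```

```bash
python3 - <<'E'
from path import *
s=ctrl.observe();print(s['clock'],toU(s['eef_pos']).round(3),s['ft_force'].round(1))
ims=[]
for n in('scene','side'):
    c=cam(n);im=c['image'];P=toU(cloud(c));hsv=cv2.cvtColor(im,cv2.COLOR_BGR2HSV)
    red=((hsv[...,0]<8)|(hsv[...,0]>172))&(hsv[...,1]>150)
    m=red&(P[...,2]>.01)&(P[...,2]<.2)&(P[...,0]>-.06)&(P[...,0]<.03)&(P[...,1]>.03)&(P[...,1]<.25)
    if m.sum():print(n,m.sum(),P[m].min(0).round(3),P[m].max(0).round(3))
    b=(hsv[...,0]>100)&(hsv[...,0]<125)&(hsv[...,1]>140)&(P[...,2]>.02)&(P[...,2]<.075)&(abs(P[...,1])<.12)&(P[...,0]>-.25)
    print('front',np.median(P[b],0).round(4))
    ims.append(cv2.resize(im[170:370,200:460] if n=='scene' else im[170:370,150:410],(400,308)))
cv2.imwrite('pics/end.png',np.hstack(ims))
E
```

```text
24.25 [-0.12   0.205  0.162] [0.1 0.2 0.6]
scene 151 [-0.022  0.058  0.041] [-0.002  0.18   0.064]
front [ 0.0039 -0.0332  0.0539]
side 93 [-0.021  0.138  0.042] [0.006 0.181 0.063]
front [0.0152 0.066  0.0482]
```

View pics/end.png

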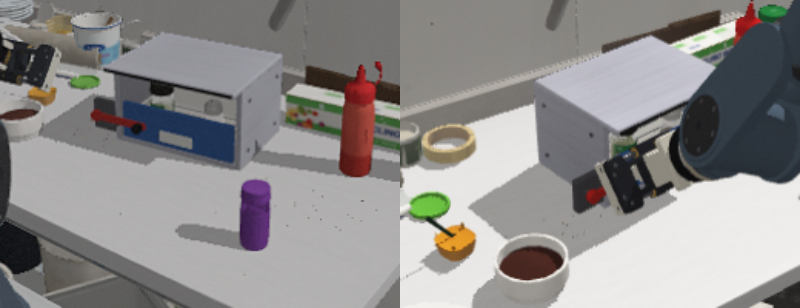

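The keeper lies level across the blue front (left half, 95–140, 120). The jar and shaker stand behind it, the bystanders look untouched, and the gripper is clear. I hand in.

```bash
python3 -c "
from station import ctrl
print(ctrl.sign_off())"
```

```text
the job is handed in; nothing more can be done
None
```

The job is done and handed in at about 24 s on the robot's clock. The spice jar and salt shaker stand upright in the drawer, and the drawer is home. The red keeper bar was tipped over afterwards.

**Last checks**
- **Drawer:** the push met about 5 N at the catch and then stalled hard, with the wrist reading about 48 N. The scene camera puts the front at unit x = +0.004, which is flush within calibration. The side camera said +0.015, but the arm mostly hid its view, so I did not rely on it.
- **Keeper:** it lies level, seen between 41 and 64 mm above the worktop and reaching unit y = +58 mm.
- **Jar and shaker:** both look upright behind the drawer front in the last scene picture.
- **Bystanders:** the ramekin, sauce tub, squeeze bottle and purple jar look unmoved in the last pictures. I did not measure them again.
- **Gripper:** it was clear of everything, and the wrist force read about zero.

**What went wrong:** the first slanted approach to the drawer stopped short because joint 5 reached its range limit. The fingers then passed above the drawer between the two items without touching anything. I turned the wrist to its other configuration and pushed from there.

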